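# Unscrew the retaining cap of unknown thread hand from a tape unwind stand

## Robot

A 7-joint arm with a two-finger parallel gripper is mounted at the origin on a cart in front of the work surface, level with it; the furniture and walls round the work are solid. World frame = base frame: x ahead of the robot, y to its left, z up, the work surface at z = 0. Lengths are in m, angles in rad, forces in N, time in s.
With the tool pointing down it reaches from about 0.425 to 0.975 m from the base axis. Payload 16.7 kg.
Tool frame: the origin (TCP) lies at the centre of the arm's flange, where the gripper is bolted on; the fingertips stand 173 mm ahead of it and the grasp point (between the pads) lies 155 mm ahead of it; x points along the fingers, y is the direction in which the jaws open and shut, and the axes are right-handed (so a half turn about x gives the same grasp; the last joint's range is limited). The gripper opens to 85 mm and grips with 20 to 120 N. Pads are 22 mm wide; open, the fingers measure 114 mm over their backs; the gripper's body (76 mm by 85 mm) begins 54 mm behind the grasp point. The pads swing forward as they close: fully open they stand 13 mm farther back than shut.
Start: joints at [1.022, 0.426, 0.074, 1.606, -0.034, 1.111, -0.067], TCP at [0.262, -0.622, 0.405] pointing down, gripper open.
Joint ranges: [-2.85, 2.85], [-0.5, 2.14], [-1.23, 1.37], [0.21, 2.46], [-1.02, 4.16], [0.16, 2.05], [-2.73, 2.73]. Speed limits (rad/s): [1.89, 1.89, 2.39, 2.39, 3.01, 3.01, 3.01].

## Interface

Orientations are given as a unit quaternion [w, x, y, z].
In Python, from station import sense, camera, robot gives the robot as it stands.
- The arm moves only by the tool carry_out, never from a script. Its argument "steps" is a list that holds one entry, the list of rows, each a list of 7 numbers: the turn, a rotation vector about the tool's x, y, z in rad, then the shift along the tool's x, y, z in mm, then the closure, from -1 (fully open) to 1 (shut). In form: [[[rx, ry, rz, x, y, z, grip], ...]]. A call has 1 to 5 rows; each row shifts and turns the commanded pose from where the row before left it, along the tool's axes as they then stand; what a row does not reach is not made up. A row lasts 1/8 s, in which the tool goes at most 62.5 mm and 10.7 degrees, less where a joint would pass 70% of its speed; a pose out of reach is approached as far as the arm can. A call with a gripper value outside its range is refused whole. The fingers move at their own pace and stop on an object; "grip_force" is the grip in N (left out, the last holds). Time passes only in rows, so rows that do not move let the fingers close. It gives the time, the measured TCP pose, the force and the opening at its end, in the units of the state.
- sense(): the state, without advancing time (a new reading comes with each control period).
- camera(name): name is "side" or "top"; returns a dict with "pixels" (400x640x3 uint8, blue, green, red), "mtx" (3x3 intrinsics, pixels), "dist_coeffs" ([k1, k2, p1, p2, k3] as OpenCV has them; the pictures are not rectified), "R" (3x3) and "t" (3): a world point X has camera coordinates R X + t. Camera axes: x right, y down, z forward; pixel columns grow to the right and rows downward; lengths in m; the calibration is good to about 2 mm. A picture is of the moment at which its call begins. There is no depth.
- robot.job_done(): hands the job in, once; it reports no verdict.
The state is a dict: "t": time; "joints": joint angles; "qvel": joint speeds; "joint_efforts": joint torques, N m; "ee_pos": TCP position; "tool_rot": TCP orientation; "contact_force": force on the tool from outside, world axes, zero at the start; "torque": the same for the moment, N m; "grip_width": opening from 0.0 (shut) to 1.0 (fully open).
Only numpy, scipy, OpenCV 4.12 (cv2) and the standard library are available. Lean on these libraries where they do the work, as an engineer would, in place of code of your own. Each camera call takes 0.05 s, during which the arm holds its last target.

## Task

The white tape roll on the two-spindle unwind stand is due to be changed: unscrew the retaining cap above the white roll and lift it off. One of the stand's two caps has a left-hand thread and nothing shows which, so try it one way and, if it stops, the other way until it turns loose. Finish still holding the cap in the gripper, level and above its own spindle, at least 8 cm higher than it sat; leave both rolls on their spindles and do not disturb the other cap or the pen and sticky notes beside the stand.

Things in the scene. Friction and masses are not known exactly. Their poses are not given: they have to be found in the camera images.
- stand: fixed tape unwind stand: grey base plate 120 x 290 mm, its top 10 mm above the worktop, with two upright aluminium spindles 170 mm apart along its y axis and a small 57 mm tall white guide roller between and behind them. Origin: centre of the base on the worktop; x points away from the robot, y to the left spindle, z up
- spindle_left (a point): seat of the left spindle (stand y +85 mm): on its axis, at the hub's top, 66 mm above the worktop, where the cap's underside rests; its threaded end stands 26 mm higher, inside the cap. One spindle has a right-hand thread (cap loosens anticlockwise from above), the other a left-hand one; which is which changes and cannot be seen. Turned the wrong way a cap stops within about 0.2 rad (0.4 if forced hard); it cannot be pulled off unturned
- spindle_right (a point): the same for the right spindle (stand y -85 mm)
- cap_left: retaining cap on the left spindle, 0.11 to 0.21 kg: knurled black knob 50 mm in diameter, from 5 to 36 mm above the origin (grip it from above), on an aluminium flange 80 mm in diameter and 5 mm thick. Origin: centre of the flange's underside; z up along the axis; -x points to the orange mark. Loosening raises it 4.8 mm per rad; after about 1.2 rad (70 degrees) it is free and lifts straight off
- cap_left_mark (a point): orange index mark on the flange of that cap, 35 mm from the axis and 5 mm above the underside; it shows how far the cap has turned
- cap_right: retaining cap on the right spindle, 0.11 to 0.21 kg: knurled black knob 50 mm in diameter, from 5 to 36 mm above the origin (grip it from above), on an aluminium flange 80 mm in diameter and 5 mm thick. Origin: centre of the flange's underside; z up along the axis; -x points to the orange mark. Loosening raises it 4.8 mm per rad; after about 1.2 rad (70 degrees) it is free and lifts straight off
- cap_right_mark (a point): orange index mark on the flange of that cap, 35 mm from the axis and 5 mm above the underside; it shows how far the cap has turned
- white_roll: roll of white tape on a green core, 92 mm diameter, 48 mm tall, lying loosely round the hub of one of the two spindles, under its cap; from start to start it may be on the left or the right one. Origin: centre of its underside, 16 mm above the worktop
- brown_roll: roll of brown tape of the same size, fixed on the other spindle. Origin: centre of its underside
- pen: white pen with green ends, 145 x 11 x 9 mm, lying on the worktop behind the stand on the left. Origin: centre of its underside
- sticky_notes: yellow sticky-note pad 76 x 76 x 12 mm, lying on the worktop behind the stand on the right. Origin: centre of its underside
Mind the look-alikes: they are no part of the job. What is shaped like the cap_right but purple is not meant.

How it is judged:
On the way:
1. the cap over the white roll has been turned loose (its index mark has swung round by more than 30 mm) while still on its spindle (((horizontal distance between white_roll and spindle_left below 0.03 m and distance of cap_left_mark from where it was at the start of the episode above 0.03 m and z of cap_left in the frame of stand below 0.091 m and horizontal distance between cap_left and spindle_left below 0.01 m) or (horizontal distance between white_roll and spindle_right below 0.03 m and distance of cap_right_mark from where it was at the start of the episode above 0.03 m and z of cap_right in the frame of stand below 0.091 m and horizontal distance between cap_right and spindle_right below 0.01 m))), for 0.05 s.
At the end, for the whole second after the job is handed in: the cap of the white roll's spindle is held by the fingers (contact over 1 N), still, tilted less than 15 degrees, its underside at least 75 mm above the seat, within 100 mm sideways of its spindle's axis; the white roll lies on its spindle (within 30 mm of the axis, not lifted by more than 14 mm) (((horizontal distance between white_roll and spindle_left below 0.03 m and z of cap_left in the frame of stand above 0.141 m and horizontal distance between cap_left and spindle_left below 0.1 m and angle between cap_left's own z axis and vertical below 0.26 rad and contact force between the fingers and cap_left above 1 N and linear speed of cap_left below 0.03 m/s) or (horizontal distance between white_roll and spindle_right below 0.03 m and z of cap_right in the frame of stand above 0.141 m and horizontal distance between cap_right and spindle_right below 0.1 m and angle between cap_right's own z axis and vertical below 0.26 rad and contact force between the fingers and cap_right above 1 N and linear speed of cap_right below 0.03 m/s)) and z of white_roll in the frame of stand below 0.03 m); the arm keeps its last pose, push and grip.
It fails at once if the other roll's cap is turned or shifted (its mark by more than 10 mm) ((horizontal distance between white_roll and spindle_left below 0.03 m and distance of cap_right_mark from where it was at the start of the episode above 0.01 m) or (horizontal distance between white_roll and spindle_right below 0.03 m and distance of cap_left_mark from where it was at the start of the episode above 0.01 m)).
It fails at once if the pen or the sticky notes are shifted by more than 30 mm (distance of any of pen, sticky_notes from where it was at the start of the episode above 0.03 m).
It also fails if it takes over 42 s, if anything falls off the work surface, if the arm or the gripper's body presses on something with over 40 N, if the wrist force passes 120 N, or if a joint passes its speed limit or range.

## Working session

There is one attempt and no reset: what is moved stays moved. The work goes in short steps, Python scripts to look and compute and a tool call to move; the robot and the scene stay as the last step left them, time stands still between calls to the robot, and variables do not carry over. Pictures are saved under pics/ and viewed, and the job is handed in when it is done.

Besides the shell and the picture viewer there is one more tool, called after "Request:" by a JSON object that holds its "api" and its "payload", one argument or row to a line. carry_out: Moves the arm, as the interface text tells. Its arguments: {"type":"object","properties":{"steps":{"type":"array"},"grip_force":{"type":"number"}},"required":["steps"]}

```bash
mkdir -p pics; ls
python3 - <<'E'
from station import sense, camera, robot
import cv2, numpy as np, pickle
s=sense()
for k,v in s.items(): print(k,np.round(v,4))
d={}
for n in("side","top"):
    c=camera(n); d[n]=c; cv2.imwrite(f"pics/{n}0.png",c["pixels"])
    print(n,c["mtx"],c["dist_coeffs"],np.round(c["R"],3),c["t"], -np.array(c["R"]).T@np.array(c["t"]))
pickle.dump(d,open("cams0.pkl","wb"))
E
```

```text
pics
t 0.0
joints [ 1.0225  0.4267  0.0739  1.6066 -0.0341  1.1108 -0.0671]
qvel [-0.0017 -0.0017  0.0003 -0.     -0.0004 -0.0013  0.0028]
joint_efforts [-7.00000e-04 -9.49829e+01  3.75980e+00 -4.63514e+01  1.91000e-02
  1.03000e-02 -1.00000e-04]
ee_pos [ 0.262  -0.6219  0.404 ]
tool_rot [-0.1396 -0.693  -0.1405  0.6932]
contact_force [-0.2748 -0.3261 -0.7069]
torque [ 0.0191 -0.0074  0.0576]
grip_width 1.0012
side [[462.80939312   0.         314.22867012]
 [  0.         462.80939312 200.43808581]
 [  0.           0.           1.        ]] [-0.02147531  0.          0.          0.          0.        ] [[-0.987 -0.161  0.026]
 [-0.09   0.407 -0.909]
 [ 0.136 -0.899 -0.416]] [0.57000775 0.14697534 0.77379096] [0.47033531 0.72790512 0.4406834 ]
top [[507.80616221   0.         316.14322417]
 [  0.         507.80616221 198.44151106]
 [  0.           0.           1.        ]] [-0.1431343  0.         0.         0.         0.       ] [[ 0.005 -1.     0.016]
 [-0.994 -0.007 -0.107]
 [ 0.107 -0.016 -0.994]] [-0.02714109  0.61047727  1.15913829] [ 0.48293523 -0.00452436  1.21810254]
```

View pics/top0.png

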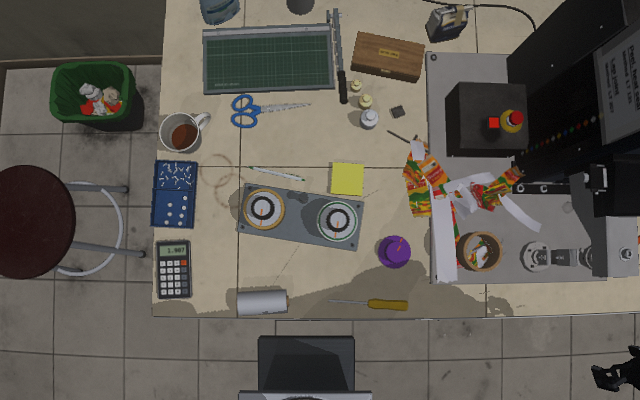

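View pics/side0.png

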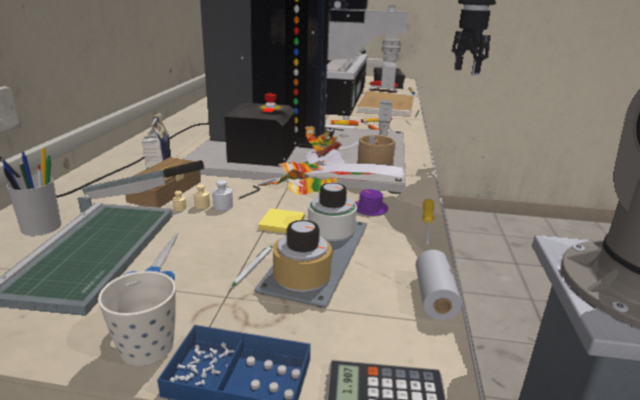

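Run:
```python
import cv2,pickle
d=pickle.load(open("cams0.pkl","rb"))
t=d["top"]["pixels"][165:265,225:425]; cv2.imwrite("pics/topc.png",cv2.resize(t,None,fx=4,fy=4,interpolation=cv2.INTER_CUBIC))
t=d["side"]["pixels"][170:310,250:410]; cv2.imwrite("pics/sidec.png",cv2.resize(t,None,fx=4,fy=4,interpolation=cv2.INTER_CUBIC))
```

```text
(no output)
```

View pics/topc.png

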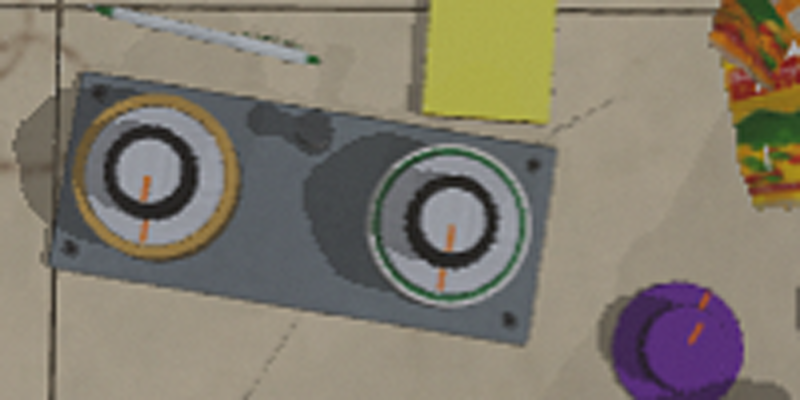

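View pics/sidec.png

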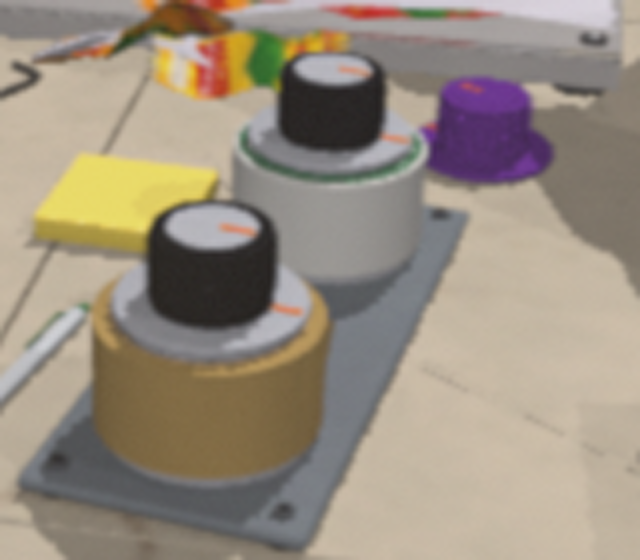

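```bash
cat > h.py <<'E'
import cv2,numpy as np
def ray(c,uv):
    p=cv2.undistortPoints(np.array([[uv]],float),c["mtx"],np.array(c["dist_coeffs"]))[0,0]
    R=np.array(c["R"]);t=np.array(c["t"]); return -R.T@t, R.T@np.array([p[0],p[1],1])
def atz(c,uv,z):
    o,d=ray(c,uv); return o+d*(z-o[2])/d[2]
def proj(c,X):
    R=np.array(c["R"]); r,_=cv2.Rodrigues(R)
    return cv2.projectPoints(np.array(X,float).reshape(-1,1,3),r,np.array(c["t"]),c["mtx"],np.array(c["dist_coeffs"]))[0].reshape(-1,2)
E
python3 - <<'E'
import pickle,numpy as np
from h import *
d=pickle.load(open("cams0.pkl","rb")); T=d["top"];S=d["side"]
q=lambda u,v:(u/4+225-.375,v/4+165-.375)
r=lambda u,v:(u/4+250-.375,v/4+170-.375)
for n,uv,z in [("capR top",q(452,221),.102),("capL top",q(151,172),.102),("flangeR",q(449,225),.071),("markR out",q(442,288),.071),("markR top end",q(452,226),.102),("markL out",q(143,240),.071),
  ("corner TL",q(82,72),.01),("TR",q(555,148),.01),("BL",q(52,266),.01),("BR",q(526,346),.01),("notes",q(490,55),.012)]:
    print(n,np.round(atz(T,uv,z),4))
for n,uv,z in [("capR top",r(333,69),.102),("capL top",r(213,227),.102)]: print("side",n,np.round(atz(S,uv,z),4))
E
```

```text
capR top [ 0.556  -0.0699  0.102 ]
capL top [0.582  0.0962 0.102 ]
flangeR [ 0.5558 -0.07    0.071 ]
markR out [ 0.5201 -0.0661  0.071 ]
markR top end [ 0.5533 -0.0699  0.102 ]
markL out [0.5461 0.103  0.071 ]
corner TL [0.6501 0.1471 0.01  ]
TR [ 0.6062 -0.1371  0.01  ]
BL [0.5336 0.1627 0.01  ]
BR [ 0.4879 -0.1194  0.01  ]
notes [ 0.6619 -0.098   0.012 ]
side capR top [ 0.5567 -0.0733  0.102 ]
side capL top [0.5828 0.0953 0.102 ]
```

Run:
```python
import pickle,numpy as np
from h import *
from scipy.spatial.transform import Rotation as Ro
d=pickle.load(open("cams0.pkl","rb")); T=d["top"];S=d["side"]
for uv in [(430,285),(478,250),(540,257),(590,255),(590,275),(430,55),(500,120)]:
  print(uv,np.round(atz(T,uv,0.03),3),np.round(atz(T,uv,0.15),3))
for z in (.05,.1,.2,.3): print(z,proj(S,[atz(T,(540,257),z)]).round(0),proj(S,[atz(T,(478,250),z)]).round(0),proj(S,[atz(T,(595,240),z)]).round(0))
from station import sense
q=sense()["tool_rot"]; print(Ro.from_quat(q,scalar_first=True).as_matrix().round(4))
t=S["pixels"][60:200,320:480]; cv2.imwrite("pics/sidem.png",cv2.resize(t,None,fx=4,fy=4,interpolation=cv2.INTER_CUBIC))
```

```text
(430, 285) [ 0.409 -0.292  0.03 ] [ 0.416 -0.263  0.15 ]
(478, 250) [ 0.49  -0.409  0.03 ] [ 0.49  -0.368  0.15 ]
(540, 257) [ 0.472 -0.566  0.03 ] [ 0.473 -0.509  0.15 ]
(590, 255) [ 0.476 -0.699  0.03 ] [ 0.476 -0.629  0.15 ]
(590, 275) [ 0.426 -0.698  0.03 ] [ 0.432 -0.628  0.15 ]
(430, 55) [ 0.972 -0.305  0.03 ] [ 0.922 -0.274  0.15 ]
(500, 120) [ 0.809 -0.476  0.03 ] [ 0.776 -0.428  0.15 ]
0.05 [[383. 142.]] [[374. 159.]] [[371. 127.]]
0.1 [[384. 127.]] [[375. 142.]] [[372. 114.]]
0.2 [[386.  94.]] [[378. 105.]] [[375.  84.]]
0.3 [[389.  56.]] [[382.  63.]] [[378.  50.]]
[[-6.000e-04  3.883e-01 -9.215e-01]
 [ 1.100e-03 -9.215e-01 -3.883e-01]
 [-1.000e+00 -1.200e-03  1.000e-04]]
```

View pics/sidem.png

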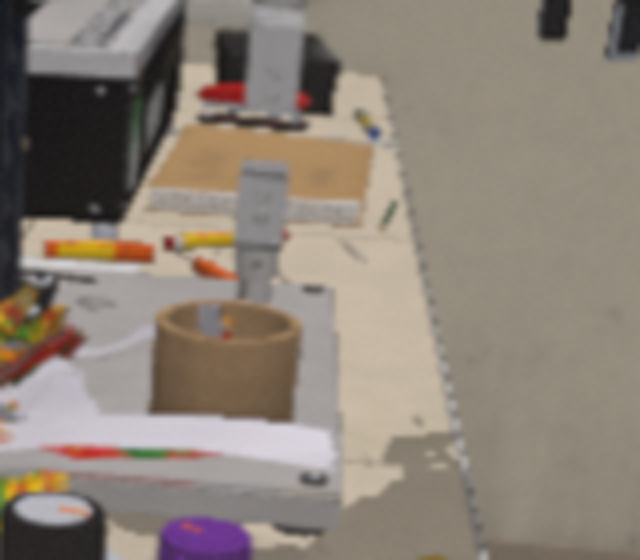

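Request:
{"api": "carry_out", "payload": {
  "steps": [
    [[0,0,0,0,-57,0,-1],[0,0,0,0,-57,0,-1],[-0.0873,0,0,0,0,-49,-1],[-0.0873,0,0,0,0,-49,-1],[-0.0873,0,0,0,0,-49,-1]]
  ],
  "grip_force": 60
}}

```text
t: 0.72
ee_pos: [0.3486, -0.4476, 0.4047]
tool_rot: [0.23, 0.669, 0.23, -0.669]
contact_force: [0.5, -0.6, 0.3]
grip_width: 1.0
```

Request:
{"api": "carry_out", "payload": {
  "steps": [
    [[-0.0873,0,0,0,-3,-49,-1],[-0.0873,0,0,0,-3,-49,-1],[-0.0873,0,0,0,-3,-49,-1],[-0.0873,0,0,0,-3,-49,-1],[-0.0873,0,0,0,-3,-49,-1]]
  ]
}}

```text
t: 1.35
ee_pos: [0.5003, -0.2568, 0.4045]
tool_rot: [-0.369, -0.603, -0.37, 0.603]
contact_force: [1.2, -0.7, 0.2]
grip_width: 0.999
```

```bash
cat > plan.py <<'E'
import sys,numpy as np
from station import sense
from scipy.spatial.transform import Rotation as Ro
s=sense(); R=Ro.from_quat(s["tool_rot"],scalar_first=True); M=R.as_matrix(); p=np.array(s["ee_pos"])
print("t",s["t"],"p",p.round(4),"j",np.round(s["joints"],3),"F",np.round(s["contact_force"],1),"tq",np.round(s["torque"],2),"w",s["grip_width"])
print("yaw of tool y deg",np.degrees(np.arctan2(M[1,1],M[0,1])).round(2),"x axis",M[:,0].round(4))
if len(sys.argv)>3:
    d=np.array([float(a) for a in sys.argv[1:4]])-p; print("delta tool mm",(M.T@d*1000).round(1))
E
python3 plan.py 0.556 -0.071 0.35
```

```text
t 1.35 p [ 0.5003 -0.2568  0.4045] j [ 0.572  0.256 -0.251  1.848  0.073  1.046 -0.179] F [ 1.2 -0.7  0.2] tq [-0.06 -0.07 -0.04] w 0.9991320487358301
yaw of tool y deg -26.98 x axis [-3.e-04  2.e-04 -1.e+00]
delta tool mm [  54.5  -34.6 -190.9]
```

Request:
{"api": "carry_out", "payload": {
  "steps": [
    [[-0.085,0,0,0,-2,-48,-1],[-0.085,0,0,0,-2,-48,-1],[-0.085,0,0,0,-2,-48,-1],[-0.085,0,0,10,-2,-48,-1],[0,0,0,10,0,0,-1]]
  ]
}}

```text
t: 1.98
ee_pos: [0.5573, -0.0718, 0.3844]
tool_rot: [0.467, 0.531, 0.468, -0.53]
contact_force: [0.2, -0.6, 0.0]
grip_width: 1.001
```

```bash
python3 plan.py 0.556 -0.071 0.30
python3 - <<'E'
from station import camera
from h import *
import pickle
for n in("side","top"):
    c=camera(n); im=c["pixels"]; pickle.dump(c,open(f"{n}1.pkl","wb"))
    b=im[165:265,225:425] if n=="top" else im[130:270,250:410]
    cv2.imwrite(f"pics/{n}1.png",cv2.resize(b,None,fx=4,fy=4,interpolation=cv2.INTER_CUBIC))
E
```

```text
t 1.975 p [ 0.5573 -0.0718  0.3844] j [ 0.35   0.29  -0.402  1.863  0.131  1.014 -0.233] F [ 0.2 -0.6  0. ] tq [-0.08  0.03  0.02] w 1.0006939678059958
yaw of tool y deg -7.28 x axis [ 2.0e-04  1.4e-03 -1.0e+00]
delta tool mm [84.4 -1.4 -0.5]
```

View pics/side1.png

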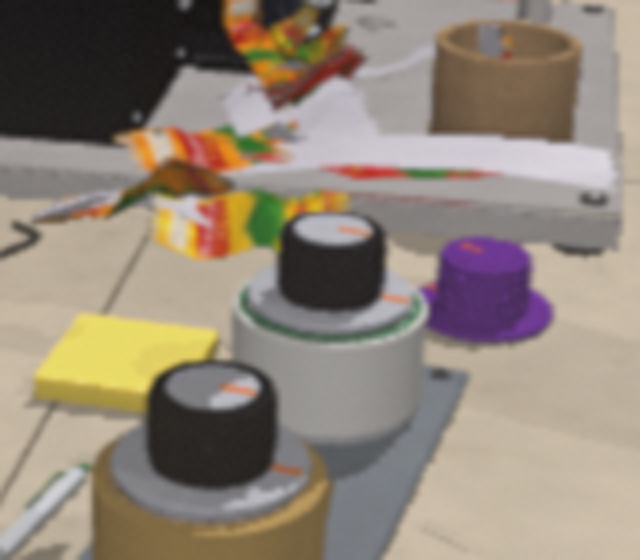

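View pics/top1.png

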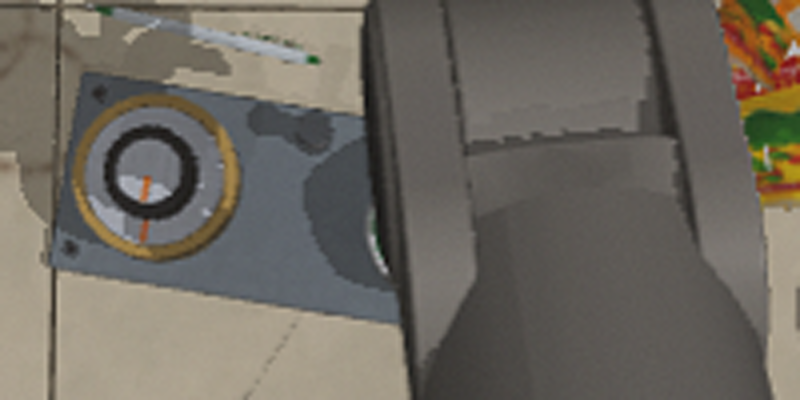

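Request:
{"api": "carry_out", "payload": {
  "steps": [
    [[0,0,0,40,-1.3,-0.5,-1],[0,0,0,40,0,0,-1],[0,0,0,35,0,0,-1],[0,0,0,10,0,0,-1],[0,0,0,0,0,0,-1]]
  ]
}}

```text
t: 2.7
ee_pos: [0.5558, -0.0757, 0.26]
tool_rot: [-0.465, -0.532, -0.465, 0.533]
contact_force: [-0.7, 0.1, 0.0]
grip_width: 1.001
```

```bash
python3 plan.py 0.556 -0.071 0.247
cat > look.py <<'E'
import sys
from station import camera
from h import *
c=camera("side"); im=c["pixels"][140:260,270:430]
cv2.imwrite(f"pics/{sys.argv[1]}.png",cv2.resize(im,None,fx=5,fy=5,interpolation=cv2.INTER_CUBIC))
E
python3 look.py s2
```

```text
t 2.7 p [ 0.5558 -0.0757  0.26  ] j [ 0.316  0.441 -0.365  1.967  0.221  0.772 -0.311] F [-0.7  0.1  0. ] tq [-0.   -0.01 -0.09] w 1.0009960038761514
yaw of tool y deg -7.72 x axis [-5.e-04 -1.e-04 -1.e+00]
delta tool mm [13.  -0.4 -4.7]
```

View pics/s2.png

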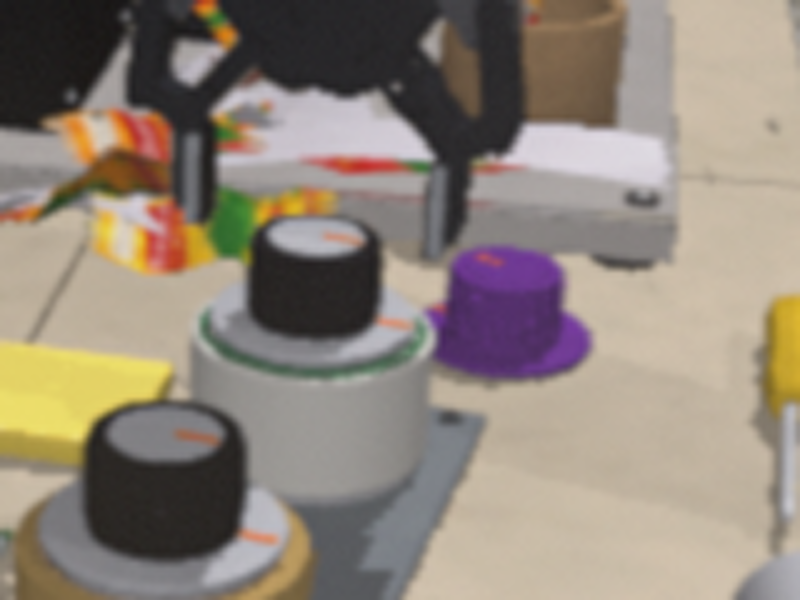

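Request:
{"api": "carry_out", "payload": {
  "steps": [
    [[0,0,0,0,-0.4,-4.7,-1],[0,0,0,7,0,0,-1],[0,0,0,6,0,0,-1],[0,0,0,0,0,0,-1]]
  ]
}}

```text
t: 3.25
ee_pos: [0.5557, -0.0703, 0.2462]
tool_rot: [-0.465, -0.532, -0.466, 0.532]
contact_force: [0.4, 0.3, 1.2]
grip_width: 1.001
```

```bash
python3 plan.py 0.556 -0.071 0.247; python3 look.py s3
```

```text
t 3.25 p [ 0.5557 -0.0703  0.2462] j [ 0.302  0.46  -0.361  1.976  0.233  0.746 -0.33 ] F [0.4 0.3 1.2] tq [-0.04  0.01  0.03] w 1.000735278250757
yaw of tool y deg -7.66 x axis [-9.e-04  1.e-04 -1.e+00]
delta tool mm [-0.8  0.4  0.6]
```

View pics/s3.png

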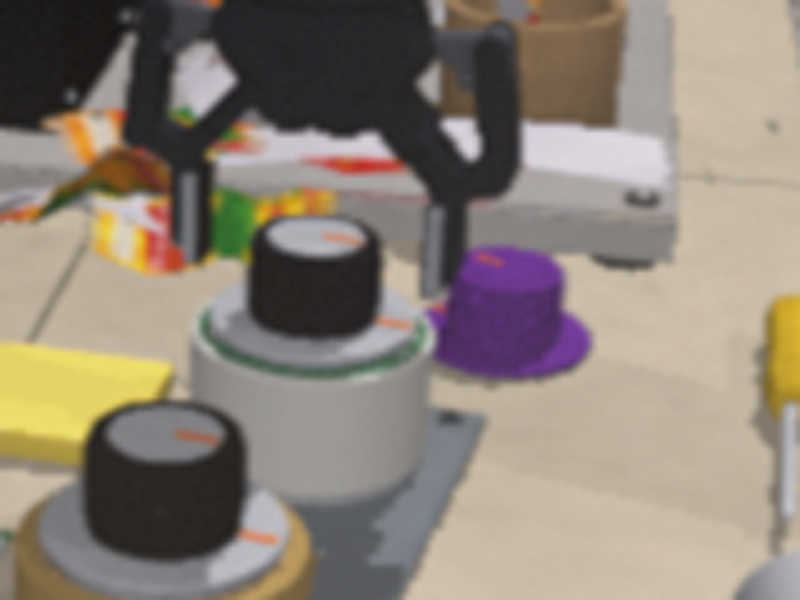

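Request:
{"api": "carry_out", "payload": {
  "steps": [
    [[0,0,0,0,0,0,1],[0,0,0,0,0,0,1],[0,0,0,0,0,0,1],[0,0,0,0,0,0,1],[0,0,0,0,0,0,1]]
  ],
  "grip_force": 70
}}

```text
t: 3.92
ee_pos: [0.5561, -0.0703, 0.2472]
tool_rot: [0.466, 0.532, 0.465, -0.532]
contact_force: [-2.3, 0.5, 6.2]
grip_width: 0.568
```

```bash
python3 plan.py 0.556 -0.071 0.247; python3 look.py s4
```

```text
t 3.925 p [ 0.5561 -0.0703  0.2472] j [ 0.302  0.459 -0.361  1.975  0.233  0.747 -0.33 ] F [-2.3  0.5  6.2] tq [ 0.01  0.47 -0.03] w 0.5683804264045405
yaw of tool y deg -7.66 x axis [ 5.e-04 -1.e-04 -1.e+00]
delta tool mm [0.2 0.  0.7]
```

View pics/s4.png

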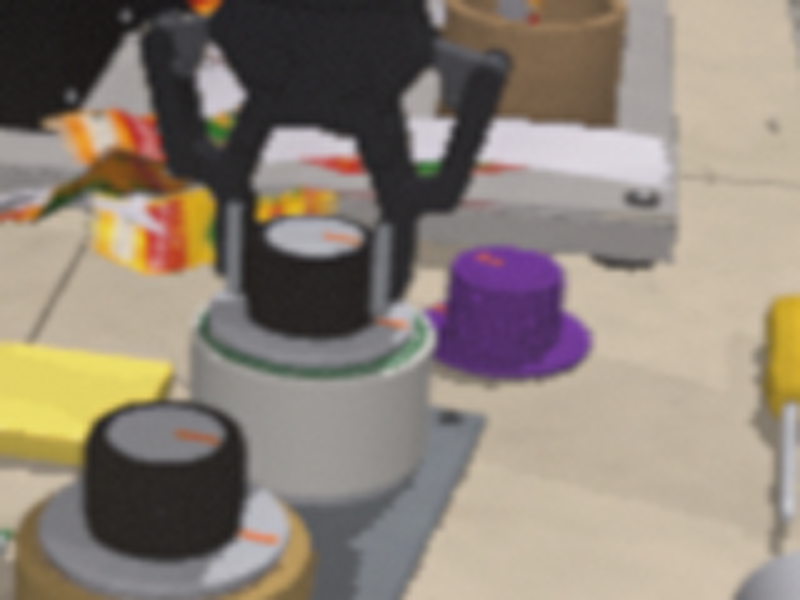

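Request:
{"api": "carry_out", "payload": {
  "steps": [
    [[-0.08,0,0,-0.4,0,0,1],[-0.08,0,0,-0.4,0,0,1],[-0.08,0,0,-0.4,0,0,1],[0,0,0,0,0,0,1]]
  ]
}}

```text
t: 4.47
ee_pos: [0.5559, -0.0705, 0.2479]
tool_rot: [0.526, 0.473, 0.526, -0.473]
contact_force: [-0.3, 0.8, -1.1]
grip_width: 0.57
```

```bash
python3 plan.py 0.556 -0.071 0.247; python3 look.py s5
```

```text
t 4.475 p [ 0.5559 -0.0705  0.2479] j [ 0.348  0.466 -0.418  1.972  0.268  0.757 -0.121] F [-0.3  0.8 -1.1] tq [-0.03 -0.03  0.04] w 0.5703459337927331
yaw of tool y deg 6.06 x axis [ 0.e+00  2.e-04 -1.e+00]
delta tool mm [0.9 0.  0.5]
```

View pics/s5.png

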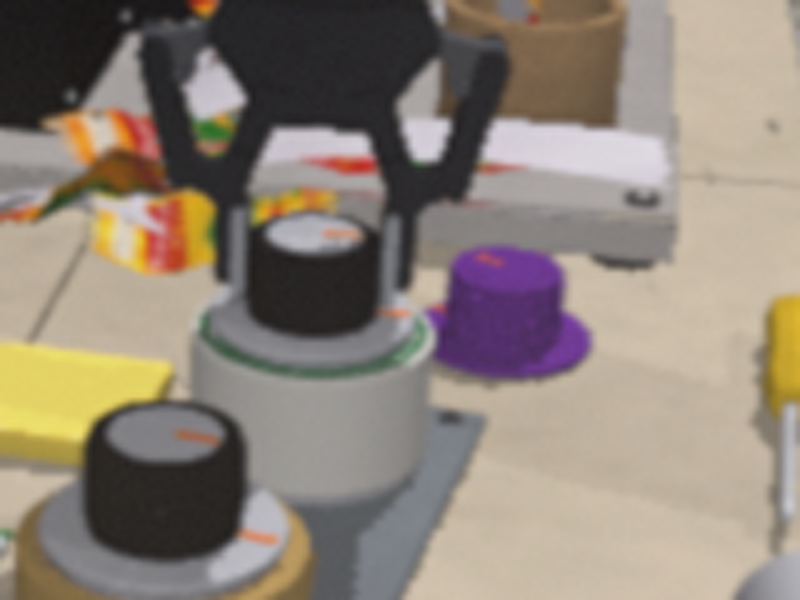

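Request:
{"api": "carry_out", "payload": {
  "steps": [
    [[-0.08,0,0,-0.4,0,0,1],[-0.08,0,0,-0.4,0,0,1],[-0.08,0,0,-0.4,0,0,1],[0,0,0,0,0,0,1]]
  ]
}}

```text
t: 5.03
ee_pos: [0.5559, -0.0704, 0.2491]
tool_rot: [0.578, 0.407, 0.578, -0.407]
contact_force: [0.1, -0.1, -0.8]
grip_width: 0.571
```

```bash
python3 plan.py 0.556 -0.071 0.247; python3 look.py s6
```

```text
t 5.025 p [ 0.5559 -0.0704  0.2491] j [ 0.392  0.473 -0.474  1.969  0.304  0.769  0.086] F [ 0.1 -0.1 -0.8] tq [-0.   -0.01 -0.06] w 0.5714237917455646
yaw of tool y deg 19.73 x axis [-0.e+00  2.e-04 -1.e+00]
delta tool mm [ 2.1 -0.1  0.6]
```

View pics/s6.png

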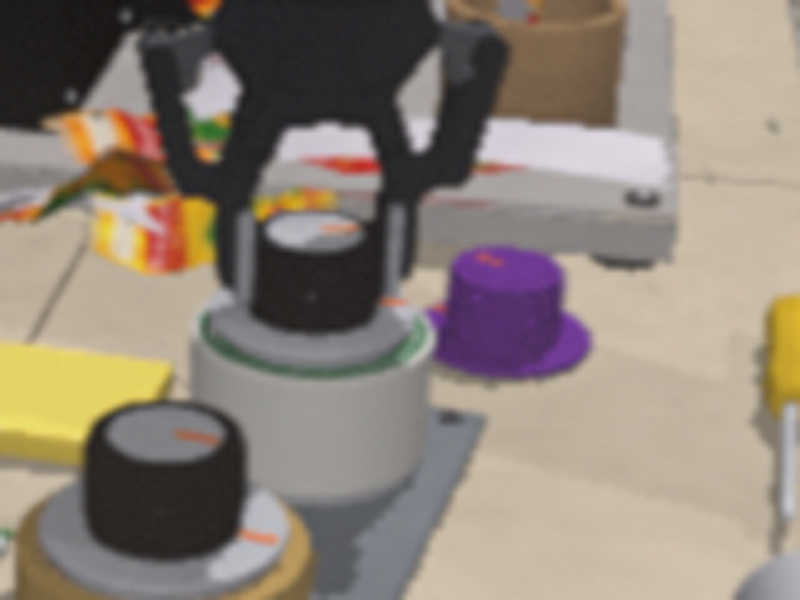

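Request:
{"api": "carry_out", "payload": {
  "steps": [
    [[-0.09,0,0,-0.43,0,0,1],[-0.09,0,0,-0.43,0,0,1],[-0.09,0,0,-0.43,0,0,1],[-0.09,0,0,-0.43,0,0,1],[-0.09,0,0,-0.43,0,0,1]]
  ]
}}

```text
t: 5.7
ee_pos: [0.5559, -0.0703, 0.2512]
tool_rot: [0.655, 0.267, 0.655, -0.267]
contact_force: [0.1, 0.2, -1.5]
grip_width: 0.57
```

```bash
python3 plan.py 0.556 -0.071 0.247
```

```text
t 5.7 p [ 0.5559 -0.0703  0.2512] j [ 0.475  0.491 -0.58   1.963  0.371  0.793  0.481] F [ 0.1  0.2 -1.5] tq [-0.04  0.03 -0.05] w 0.5697554474783464
yaw of tool y deg 45.63 x axis [-1.e-04 -0.e+00 -1.e+00]
delta tool mm [ 4.2 -0.5  0.6]
```

Request:
{"api": "carry_out", "payload": {
  "steps": [
    [[-0.09,0,0,-0.43,0,0,1],[-0.09,0,0,-0.43,0,0,1],[-0.09,0,0,-0.43,0,0,1],[-0.09,0,0,-0.43,0,0,1],[-0.09,0,0,-0.43,0,0,1]]
  ]
}}

```text
t: 6.32
ee_pos: [0.5559, -0.0703, 0.2534]
tool_rot: [0.698, 0.114, 0.698, -0.114]
contact_force: [-0.3, 0.2, -1.8]
grip_width: 0.572
```

```bash
python3 plan.py 0.556 -0.071 0.247;python3 look.py s7
```

```text
t 6.325 p [ 0.5559 -0.0703  0.2534] j [ 0.555  0.514 -0.685  1.957  0.439  0.822  0.873] F [-0.3  0.2 -1.8] tq [-0.05 -0.02 -0.05] w 0.5724565525113315
yaw of tool y deg 71.41 x axis [-1.e-04 -0.e+00 -1.e+00]
delta tool mm [ 6.4 -0.6  0.3]
```

View pics/s7.png

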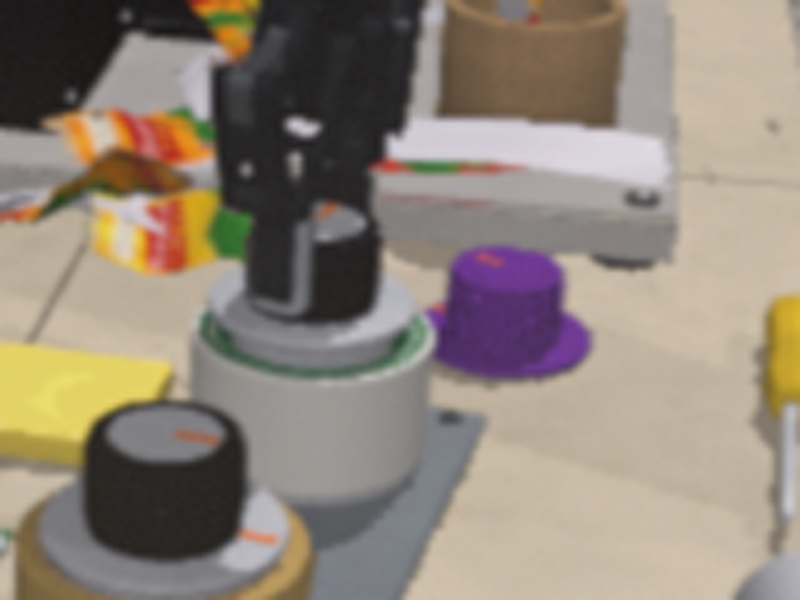

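Request:
{"api": "carry_out", "payload": {
  "steps": [
    [[0,0,0,-2,0,0,1],[0,0,0,-2,0,0,1],[0,0,0,0,0,0,1]]
  ]
}}

```text
t: 6.75
ee_pos: [0.556, -0.0702, 0.2577]
tool_rot: [0.698, 0.115, 0.698, -0.115]
contact_force: [-0.5, 0.2, -1.5]
grip_width: 0.57
```

Request:
{"api": "carry_out", "payload": {
  "steps": [
    [[0,0,0,-7,0,0,1],[0,0,0,-7,0,0,1],[0,0,0,-8,0,0,1],[0,0,0,-8,0,0,1],[0,0,0,-12,0,0,1]]
  ]
}}

```text
t: 7.38
ee_pos: [0.5558, -0.0703, 0.3]
tool_rot: [0.698, 0.114, 0.698, -0.114]
contact_force: [0.2, -0.2, -1.6]
grip_width: 0.57
```

Request:
{"api": "carry_out", "payload": {
  "steps": [
    [[0,0,0,-15,0,0,1],[0,0,0,-15,0,0,1],[0,0,0,-15,0,0,1],[0,0,0,-10,0,0,1],[0,0,0,0,0,0,1]]
  ]
}}

```text
t: 8.0
ee_pos: [0.5561, -0.0703, 0.3552]
tool_rot: [0.698, 0.114, 0.697, -0.114]
contact_force: [0.4, 0.5, -1.7]
grip_width: 0.572
```

Request:
{"api": "carry_out", "payload": {
  "steps": [
    [[0,0,0,0,0,0,1],[0,0,0,0,0,0,1],[0,0,0,0,0,0,1]]
  ]
}}

```text
t: 8.38
ee_pos: [0.5559, -0.0703, 0.3541]
tool_rot: [0.698, 0.114, 0.698, -0.114]
contact_force: [-0.1, 0.2, -0.9]
grip_width: 0.572
```

```bash
python3 plan.py 0.556 -0.071 0.35; python3 look.py s8
python3 - <<'E'
from station import camera
from h import *
c=camera("top"); b=c["pixels"][165:265,225:425]
cv2.imwrite("pics/top8.png",cv2.resize(b,None,fx=4,fy=4,interpolation=cv2.INTER_CUBIC))
E
```

```text
t 8.375 p [ 0.5559 -0.0703  0.3541] j [ 0.626  0.387 -0.758  1.88   0.313  0.997  0.979] F [-0.1  0.2 -0.9] tq [-0.    0.06  0.03] w 0.5716384835173411
yaw of tool y deg 71.42 x axis [-6.e-04  2.e-04 -1.e+00]
delta tool mm [ 4.1 -0.6  0.4]
```

View pics/s8.png

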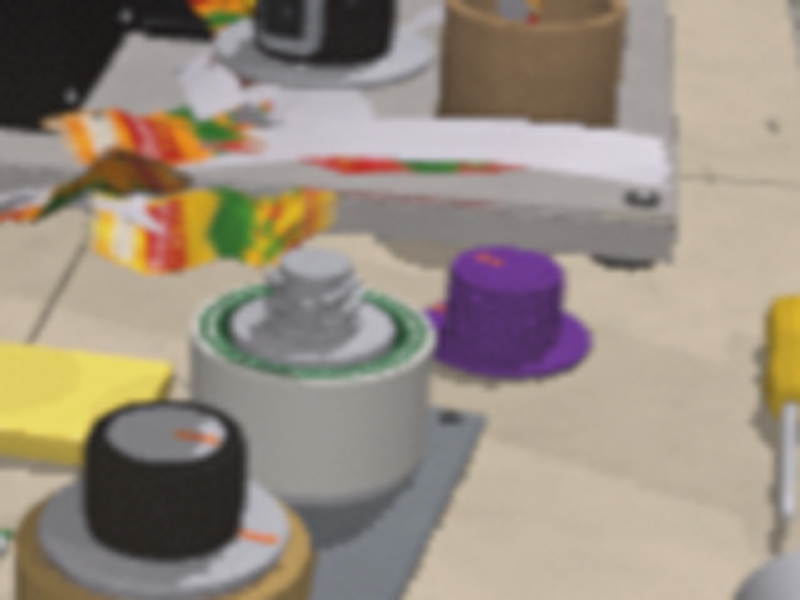

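View pics/top8.png

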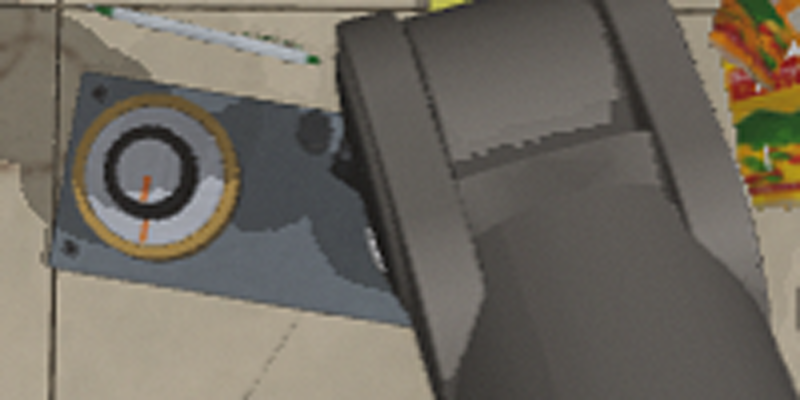

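```bash
python3 -c "
from station import robot
print(robot.job_done())"
```

```text
the job is handed in; nothing more can be done
None
```

I unscrewed the cap over the white roll, which was on the right spindle, and lifted it off. I handed the job in at about 8.4 s with the cap still in the gripper.

- **Turning:** I gripped the knob at 70 N and turned it anticlockwise. It met no stop in the first 0.24 rad, so this cap has the right-hand thread and I never had to try the other way. I turned it 1.38 rad in all, raising it with the thread. A 4 mm test pull then showed only the cap's weight.
- **Final position:** The gripper has risen 107 mm since the grasp. It stands within about 1 mm sideways of the spindle position I measured, with the fingers vertical and the opening steady at 0.57. In the side picture the cap looks level and clear of the thread.
- **Rest of the scene:** The last pictures show the white roll seated on its spindle. The brown roll's cap and its mark are at the same pixels as before, and the pen has not moved. The arm hid most of the sticky notes in the final top view. The part visible in the side view has not shifted.

No check failed or disagreed. The hand-in itself gives no verdict.

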